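# Unload the bonding vise, hang the carriers to dry and seal the adhesive

### The job

The bonded sample carriers in the bench vise have set. Slide the vise jaw fully open by its handle while they still stand in it, then lift out every carrier and hang it by its hole on the drying rack, one to a peg, and slide the empty vise shut again. Press the lid of every adhesive pot down until it is fully home, leaving the pots upright on the bench, and leave the other things on the bench where they are.

Things in the scene. Friction and masses are not known exactly. Their poses are not given: they have to be found in the camera images.
- vise: fixed bonding vise; origin at bench level, +x away from the robot. Base plate 12 high, x -90 to +65 mm, 236 wide (y). Carriers stand on it in a row along y at x = +20, about 84 apart, plates facing the jaws. Fixed jaw behind (face at x = +33.5); tops of jaws up to 46 mm above bench. A lip on the sliding jaw in front, 34 to 41 mm above bench, traps the carriers' feet until it opens
- jaw (a joint): opening of the vise's sliding jaw in m: 0 shut, 0.035 fully open; it slides along the vise's -x (towards the robot), friction 4 N, stays where it is left, does not lock
- jaw_handle (a point): grip point on the axis of the upright round steel handle (16 mm diameter, free from 28 to 82 mm above the bench, then a black cap of 19 mm diameter to 90 mm), 66 mm above the bench. The handle stands on an arm of the sliding jaw and moves with it; its axis is 32 mm in front of the jaw block and, when shut, 70 mm in front of the carriers' row
- rack: fixed drying rack, origin centre of underside, +x away from the robot: base plate 100 x 250 x 10; a rail 224 long (y) and 22 high, top 136 mm above the bench, front face at x = +30 mm, on two posts at y = +-42 mm behind the pegs; three horizontal pegs point from it along -x, towards the robot
- carrier_1: sample carrier 1 of up to 3 alike (absent in some starts), 0.11 kg: grey foot block 26 (x) x 32 (y) x 20 high; on its middle an aluminium plate 8 thick (x), 36 wide (y), up to 95 above the underside, with a hole along x near its top. Origin: centre of underside, z up. Gripped by the plate's two side edges (36 mm, along y) 55 to 65 mm above the underside, a peg passes between the fingers
- carrier_2: sample carrier 2 of up to 3 alike (absent in some starts), 0.11 kg: grey foot block 26 (x) x 32 (y) x 20 high; on its middle an aluminium plate 8 thick (x), 36 wide (y), up to 95 above the underside, with a hole along x near its top. Origin: centre of underside, z up. Gripped by the plate's two side edges (36 mm, along y) 55 to 65 mm above the underside, a peg passes between the fingers
- carrier_3: sample carrier 3 of up to 3 alike (absent in some starts), 0.11 kg: grey foot block 26 (x) x 32 (y) x 20 high; on its middle an aluminium plate 8 thick (x), 36 wide (y), up to 95 above the underside, with a hole along x near its top. Origin: centre of underside, z up. Gripped by the plate's two side edges (36 mm, along y) 55 to 65 mm above the underside, a peg passes between the fingers
- hole_1 (a point): centre of the 18 mm hole of carrier 1, 80 mm above its underside, on its middle
- hole_2 (a point): centre of the 18 mm hole of carrier 2, 80 mm above its underside, on its middle
- hole_3 (a point): centre of the 18 mm hole of carrier 3, 80 mm above its underside, on its middle
- peg_1 (a point): middle of the free length of peg 1 of the rack (the rightmost, rack local y = -84 mm), 125 mm above the bench: steel, 8 mm diameter, reaching 25 mm to either side of this point along the rack's x, an 11 mm ball at its front end; axes as the rack's. A carrier hanging on it has its hole centre about 5 mm below the peg's axis
- peg_2 (a point): middle of the free length of peg 2 of the rack (the middle one), 125 mm above the bench: steel, 8 mm diameter, reaching 25 mm to either side of this point along the rack's x, an 11 mm ball at its front end; axes as the rack's. A carrier hanging on it has its hole centre about 5 mm below the peg's axis
- peg_3 (a point): middle of the free length of peg 3 of the rack (the leftmost, rack local y = +84 mm), 125 mm above the bench: steel, 8 mm diameter, reaching 25 mm to either side of this point along the rack's x, an 11 mm ball at its front end; axes as the rack's. A carrier hanging on it has its hole centre about 5 mm below the peg's axis
- pot_large: loose white adhesive pot (absent in some starts), round, 58 mm diameter, 56 mm high over its lid when that is home, with a grey push-in lid; origin: centre of the underside; 0.18 kg, standing upright on the bench
- pot_large_lid (a joint): how far this pot's lid stands proud, in m: 0 fully home, up to 0.009; pressing straight down on the middle of the lid with more than 5 N pushes it home, and it stays where it is left
- pot_large_top (a point): centre of the top face of this pot's lid (moves with the lid; 56 mm above the bench when home)
- pot_small: loose white adhesive pot (absent in some starts), round, 46 mm diameter, 44 mm high over its lid when that is home, with a grey push-in lid; origin: centre of the underside; 0.18 kg, standing upright on the bench
- pot_small_lid (a joint): how far this pot's lid stands proud, in m: 0 fully home, up to 0.009; pressing straight down on the middle of the lid with more than 5 N pushes it home, and it stays where it is left
- pot_small_top (a point): centre of the top face of this pot's lid (moves with the lid; 44 mm above the bench when home)
- tape_roll: bystander: roll of label tape lying flat, 72 diameter x 18, origin centre of underside
- beaker: bystander: glass beaker 73 diameter x 95, origin centre of underside
- timer: bystander: small white bench timer lying flat, 62 x 66 x 18, origin centre of underside
- film: bystander: roll of sealing film on end, 52 diameter x 50, origin centre of underside
Things that resemble listed ones, but are neither listed nor needed, are in the scene too. Leave any orange or red look-alike of the pot_small alone. What is shaped like the carrier_2 but yellow is not meant.

How it is judged:
On the way:
1. the vise jaw is slid fully open (over 30 mm) with all the carriers still standing in the vise (value of joint jaw above 0.03 m and z of each of carrier_1, carrier_2, carrier_3 in the frame of vise below 0.018 m and horizontal distance between each of carrier_1, carrier_2, carrier_3 and vise below 0.13 m and angle between each of carrier_1, carrier_2, carrier_3's own z axis and vertical below 0.3 rad), for 0.2 s.
At the end, for the whole second after the job is handed in: every carrier hangs still and upright with a peg of the rack through its hole (hole centre within 25 mm of the peg's middle), one to a peg; the vise jaw is shut again (less than 5 mm open); the lid of every pot is home (less than 1.5 mm proud) and the pots stand upright on the bench (((distance between hole_1 and peg_1 below 0.025 m and y of hole_1 in the frame of peg_1 between -0.009 and 0.009 m and z of hole_1 in the frame of peg_1 between -0.01 and 0.003 m) or (distance between hole_1 and peg_2 below 0.025 m and y of hole_1 in the frame of peg_2 between -0.009 and 0.009 m and z of hole_1 in the frame of peg_2 between -0.01 and 0.003 m) or (distance between hole_1 and peg_3 below 0.025 m and y of hole_1 in the frame of peg_3 between -0.009 and 0.009 m and z of hole_1 in the frame of peg_3 between -0.01 and 0.003 m)) and ((distance between hole_2 and peg_1 below 0.025 m and y of hole_2 in the frame of peg_1 between -0.009 and 0.009 m and z of hole_2 in the frame of peg_1 between -0.01 and 0.003 m) or (distance between hole_2 and peg_2 below 0.025 m and y of hole_2 in the frame of peg_2 between -0.009 and 0.009 m and z of hole_2 in the frame of peg_2 between -0.01 and 0.003 m) or (distance between hole_2 and peg_3 below 0.025 m and y of hole_2 in the frame of peg_3 between -0.009 and 0.009 m and z of hole_2 in the frame of peg_3 between -0.01 and 0.003 m)) and ((distance between hole_3 and peg_1 below 0.025 m and y of hole_3 in the frame of peg_1 between -0.009 and 0.009 m and z of hole_3 in the frame of peg_1 between -0.01 and 0.003 m) or (distance between hole_3 and peg_2 below 0.025 m and y of hole_3 in the frame of peg_2 between -0.009 and 0.009 m and z of hole_3 in the frame of peg_2 between -0.01 and 0.003 m) or (distance between hole_3 and peg_3 below 0.025 m and y of hole_3 in the frame of peg_3 between -0.009 and 0.009 m and z of hole_3 in the frame of peg_3 between -0.01 and 0.003 m)) and linear speed of each of carrier_1, carrier_2, carrier_3 below 0.03 m/s and angle between each of carrier_1, carrier_2, carrier_3's own z axis and vertical below 0.3 rad and distance between hole_1 and hole_2 above 0.05 m and distance between each of hole_1, hole_2 and hole_3 above 0.05 m and value of joint jaw below 0.005 m and value of joint each of pot_large_lid, pot_small_lid below 0.0015 m and angle between each of pot_large, pot_small's own z axis and vertical below 0.15 rad and height (world z) of pot_large between -0.01 and 0.01 m and height (world z) of pot_small between -0.01 and 0.01 m); the robot touches nothing.
It fails at once if a bystander (tape roll, beaker, timer, film roll) is moved more than 6 cm (distance of any of tape_roll, beaker, timer, film from where it was at the start of the episode above 0.06 m).
Of carrier_1, carrier_2, carrier_3 only 2 to 3 are there at a start; the rules pass over those that are not, and their reading is None.
Of pot_large, pot_small only 1 to 2 are there at a start; the rules pass over those that are not, and their reading is None.
At some moment in a run one of pot_large, pot_small may be knocked a few centimetres aside while the robot is not near it.
It also fails if it takes over 210 s, if anything falls off the work surface, if the arm or the gripper's body presses on something with over 40 N, if the wrist force passes 120 N, or if a joint passes its speed limit or range.

### The arm

A 7-joint arm with a two-finger parallel gripper is mounted at the origin on a cart in front of the work surface, level with it; the furniture and walls round the work are solid. World frame = base frame: x ahead of the robot, y to its left, z up, the work surface at z = 0. Lengths are in m, angles in rad, forces in N, time in s.
With the tool pointing down it reaches from about 0.375 to 0.925 m from the base axis. Payload 3.1 kg.
Tool frame: the origin (TCP) lies midway between the tips of the shut fingers; the grasp point (between the pads) lies 19 mm behind it; z points along the fingers, y is the line along which they close (so a half turn about z gives the same grasp; the last joint's range is limited). The gripper opens to 85 mm and grips with 20 to 120 N. Pads are 22 mm wide; open, the fingers measure 114 mm over their backs; the gripper's body (76 mm by 85 mm) begins 54 mm behind the grasp point. The pads swing forward as they close: fully open they stand 13 mm farther back than shut.
Start: joints at [1.237, 0.383, 0.044, 1.598, -0.018, 1.161, -0.05], TCP at [0.152, -0.632, 0.231] pointing down, gripper open.
Joint ranges: [-2.61, 2.61], [-0.41, 2.15], [-1.48, 1.57], [0, 2.5], [-1.57, 4.71], [0.05, 1.97], [-2.85, 2.85]. Speed limits (rad/s): [2.79, 2.79, 3.14, 3.14, 3.14, 3.14, 3.14].

### API

Orientations are given as a unit quaternion [w, x, y, z].
In Python, from station import robot gives the robot as it stands.
- The arm moves only by the tool step_arm, never from a script. Its argument "rows" is a list of rows, each a list of 7 numbers: the shift along the tool's x, y, z in m, then the turn, a rotation vector about the tool's x, y, z in degrees, then the closure, from 0 (fully open) to 1 (shut). In form: [[x, y, z, wx, wy, wz, hand], ...]. A call has 1 to 20 rows; each row is the pose to reach, as a shift and turn from the pose commanded when the call began, along the tool's axes at that moment; what a row does not reach only later rows make up. A row lasts 1/12 s, in which the tool goes at most 41.7 mm and 7.16 degrees, less where a joint would pass 70% of its speed; a pose out of reach is approached as far as the arm can. A call with a gripper value outside its range is refused whole. The fingers move at their own pace and stop on an object; the grip force is fixed at half the most. Time passes only in rows, so rows that repeat a pose let the fingers close. It gives the time, the measured TCP pose, the force, the opening and the grip force at its end, in the units of the state.
- robot.observe(): the state, without advancing time (a new reading comes with each control period).
- robot.capture(name): name is "side" or "top"; returns a dict with "frame" (384x512x3 uint8, red, green, blue), "mtx" (3x3 intrinsics, pixels), "R" (3x3) and "t" (3): a world point X has camera coordinates R X + t. Camera axes: x right, y down, z forward; pixel columns grow to the right and rows downward; lengths in m; the calibration is good to about 2 mm. A picture is of the moment at which its call begins. There is no depth.
- robot.sign_off(): hands the job in; it is judged then, once.
The state is a dict: "time_s": time; "joints": joint angles; "qvel": joint speeds; "joint_torque": joint torques, N m; "tool_pos": TCP position; "tcp_rot": TCP orientation; "contact_force": force on the tool from outside, world axes, zero at the start; "torque": the same for the moment, N m; "finger_gap": opening from 0.0 (shut) to 1.0 (fully open); "grip_force": force on a finger pad.
Only numpy, scipy, OpenCV 4.12 (cv2) and the standard library are available. Lean on these libraries where they do the work, as an engineer would, in place of code of your own. Each camera call takes 0.05 s, during which the arm holds its last target. There are 200 camera calls.

## Working session

There is one attempt and no reset: what is moved stays moved. The work goes in short steps, Python scripts to look and compute and a tool call to move; the robot and the scene stay as the last step left them, time stands still between calls to the robot, and variables do not carry over. Pictures are saved under pics/ and viewed, at most 14 in all, crops included, and the job is handed in when it is done.

Besides the shell and the picture viewer there is one more tool, called after "Request:" by a JSON object that holds its "method" and its "body", one argument or row to a line. step_arm: Moves the arm, as the interface text tells. Its arguments: {"type":"object","properties":{"rows":{"type":"array"}},"required":["rows"]}

```bash
mkdir -p pics; ls; cat > h.py <<'E'
import numpy as np, cv2
from station import robot
def cap(n,save=None):
    c=robot.capture(n)
    if save: cv2.imwrite('pics/'+save,c['frame'][:,:,::-1])
    return c
def ray(c,u,v):
    R,t=np.array(c['R']),np.array(c['t']); d=R.T@np.linalg.inv(c['mtx'])@[u,v,1]; return -R.T@t,d
def onz(c,u,v,z):
    o,d=ray(c,u,v); return o+d*(z-o[2])/d[2]
def proj(c,X):
    p=np.array(c['mtx'])@(np.array(c['R'])@X+np.array(c['t'])); return p[:2]/p[2]
E
python3 - <<'E'
from h import *
for n in('top','side'):
    c=cap(n,n+'0.png'); print(n,ray(c,256,192),c['mtx'][0][0])
s=robot.observe();print(s)
E
```

```text
pics
top (array([0.31661467, 0.002214  , 1.54460095]), array([ 0.14585399, -0.02601515, -0.98912696])) 413.49189197393383
side (array([-0.23070981,  1.06682132,  0.72934772]), array([ 0.50104539, -0.73995376, -0.44888057])) 352.4418511204635
{'time_s': 0.1, 'joints': array([ 1.23722091,  0.38377238,  0.04382022,  1.59943165, -0.01791068,
        1.16121484, -0.0498919 ]), 'qvel': array([ 7.92477111e-05, -1.75900897e-03,  2.39786346e-03, -2.31295507e-03,
        6.28035957e-04,  9.15120685e-04, -8.85400748e-04]), 'joint_torque': array([ 2.57323183e-03, -4.34728503e+01,  1.02946244e+00, -2.50453252e+01,
        1.09128459e-02,  5.49388875e-03, -9.14378973e-06]), 'tool_pos': array([ 0.15164645, -0.63116998,  0.22999335]), 'tcp_rot': array([-1.20069541e-03,  9.93052748e-01,  1.17663748e-01, -1.98865809e-04]), 'contact_force': array([ 0.30033606, -0.5282508 , -0.23554499]), 'torque': array([-0.00120539, -0.04389782, -0.04099968]), 'grip_force': 0.0, 'finger_gap': 0.9977367009140956}
```

View pics/top0.png

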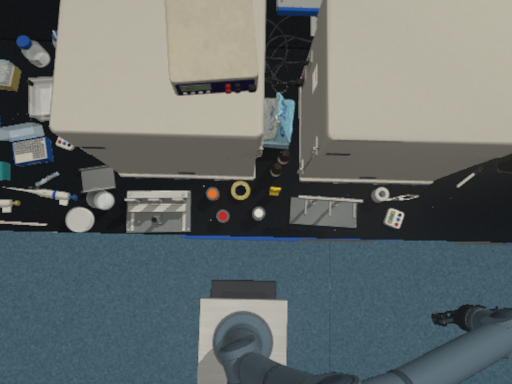

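View pics/side0.png

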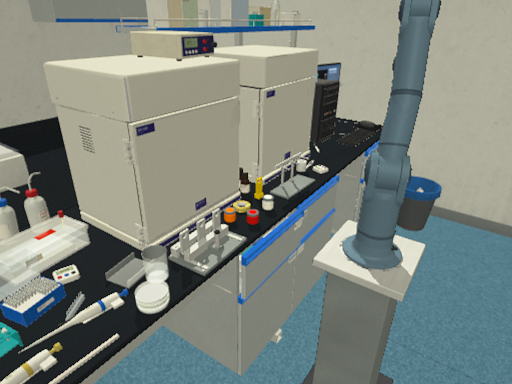

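```bash
python3 - <<'E'
import cv2,numpy as np
a=cv2.imread('pics/top0.png');b=cv2.imread('pics/side0.png')
A1=cv2.resize(a[180:245,120:280],None,fx=5,fy=5,interpolation=2)
A2=cv2.resize(a[180:245,260:420],None,fx=4,fy=4,interpolation=2)
cv2.imwrite('pics/a.png',np.vstack([A1,np.pad(A2,((0,0),(0,160),(0,0)))]))
B=cv2.resize(b[150:285,165:335],None,fx=4.4,fy=4.4,interpolation=2);cv2.imwrite('pics/b.png',B)
E
```

```text
(no output)
```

View pics/a.png

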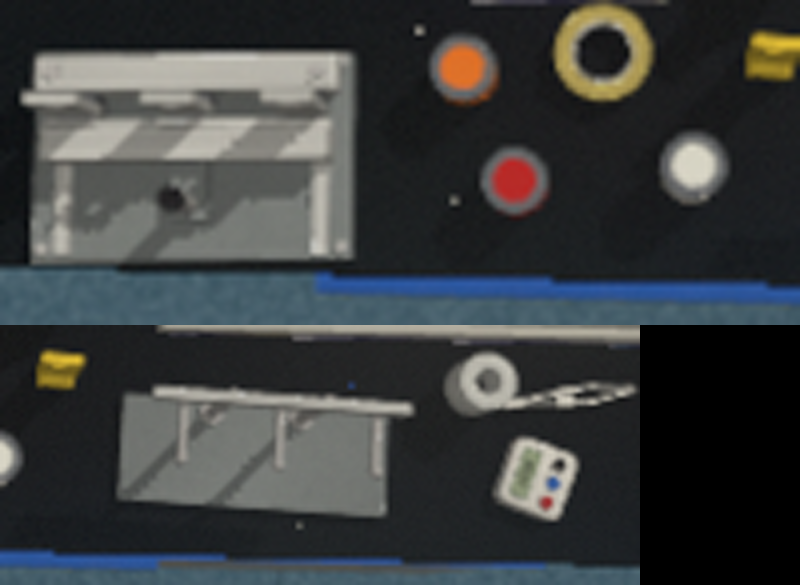

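View pics/b.png

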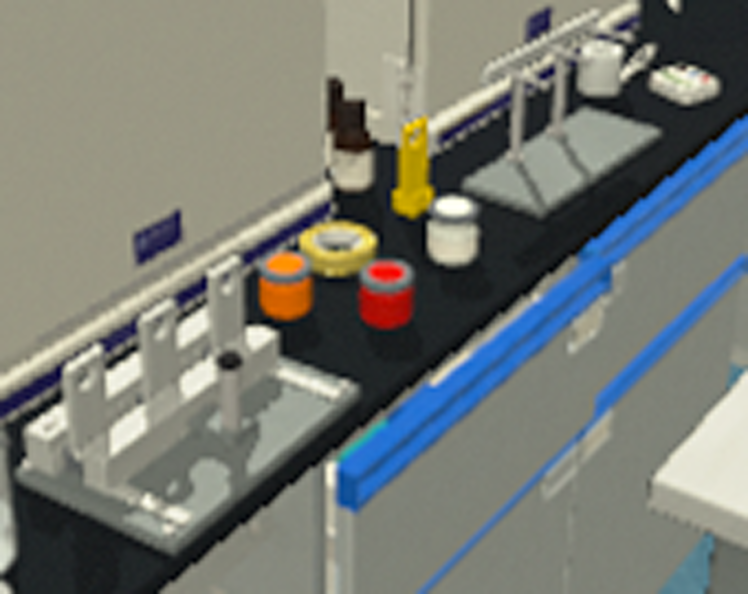

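```bash
python3 - <<'E'
from h import *
c=cap('top')
T=lambda x,y:(120+(x+.5)/5-.5,180+(y+.5)/5-.5)
U=lambda x,y:(260+(x+.5)/4-.5,180+(y-325+.5)/4-.5)
def p(n,uv,z): print(n,np.round(uv,1),np.round(onz(c,*uv,z)*1000,1))
p('cap',T(170,197),.09)
for q in((30,263),(352,258),(355,52)):p('base',T(*q),.012)
for q in((22,98),(60,98),(83,95),(143,98),(190,98),(262,98),(312,98)):p('ctop',T(*q),.107)
p('fixed jaw backL',T(35,55),.046);p('fixed jaw backR',T(352,52),.046)
for i,q in enumerate(((120,497),(385,515),(125,393))):p('rackbase',U(*q),.01)
for q in((156,389),(412,408),):p('rail top',U(*q),.136)
for q in((182,462),(280,468),(377,474)):p('peg front',U(*q),.125)
for q in((185,405),(281,412),(378,418)):p('peg back',U(*q),.125)
p('pot',T(693,164),.048)
g=cv2.cvtColor(c['frame'],cv2.COLOR_RGB2HSV)[175:230,240:275]
m=((g[...,2]>75)).astype(np.uint8)
n,l,s,ce=cv2.connectedComponentsWithStats(m);print(s,ce+[240,175])
s=cap('side');
for n,uv in(('lidtop',(165+453/4.4,150+205/4.4)),('potbot',(165+452/4.4,150+264/4.4))):print(n,uv,onz(s,*uv,.05 if n=='lidtop' else 0)*1000)
# plane x through potential edges: pot width
for u in (427,480):print(onz(s,165+u/4.4,150+215/4.4,.04)*1000)
E
```

```text
cap [153.6 219. ] [425.9 321.2  90. ]
base [125.6 232.2] [380.7 438.1  12. ]
base [190.  231.2] [390.1 202.2  12. ]
base [190.6 190. ] [543.7 206.5  12. ]
ctop [124.  199.2] [491.2 423.9 107. ]
ctop [131.6 199.2] [491.9 397.5 107. ]
ctop [136.2 198.6] [494.4 381.7 107. ]
ctop [148.2 199.2] [493.3 340.  107. ]
ctop [157.6 199.2] [494.2 307.3 107. ]
ctop [172.  199.2] [495.5 257.3 107. ]
ctop [182.  199.2] [496.4 222.4 107. ]
fixed jaw backL [126.6 190.6] [530.4 434.4  46. ]
fixed jaw backR [190. 190.] [538.6 204.2  46. ]
rackbase [289.6 222.6] [ 431.  -165.8   10. ]
rackbase [355.9 227.1] [ 420.4 -413.4   10. ]
rackbase [290.9 196.6] [ 528.8 -169.4   10. ]
rail top [298.6 195.6] [ 515.6 -182.1  136. ]
rail top [362.6 200.4] [ 504.8 -403.6  136. ]
peg front [305.1 213.9] [ 454.  -206.5  125. ]
peg front [329.6 215.4] [ 451.  -291.5  125. ]
peg front [353.9 216.9] [ 447.9 -375.7  125. ]
peg back [305.9 199.6] [ 503.8 -208.8  125. ]
peg back [329.9 201.4] [ 499.8 -292.4  125. ]
peg back [354.1 202.9] [ 496.7 -377.   125. ]
pot [258.2 212.4] [462.6 -46.8  48. ]
[[   0    0   35   55 1530]
 [   0    0   16   25  201]
 [  32    0    3    2    4]
 [  29   11    6   10   52]
 [  12   32   13   14  138]] [[257.81437908 203.70653595]
 [245.84079602 184.84079602]
 [273.25       175.25      ]
 [271.80769231 190.55769231]
 [258.17391304 213.15942029]]
lidtop (267.95454545454544, 196.5909090909091) [463.016107   -47.75061724  50.        ]
potbot (267.72727272727275, 210.0) [448.49535789 -26.61899695   0.        ]
[481.91584369 -31.9014404   40.        ]
[441.19078603 -62.14000959  40.        ]
```

```bash
cat >> h.py <<'E'
from scipy.spatial.transform import Rotation as Ro
def plan(psi,*pts):
    "tool-axis shifts (m) and turn (deg) from the current pose to world TCP points (mm) with tool x at yaw psi"
    s=robot.observe(); q=s['tcp_rot']; R=Ro.from_quat([q[1],q[2],q[3],q[0]])
    a=np.radians(psi); T=np.array([[np.cos(a),np.sin(a),0],[np.sin(a),-np.cos(a),0],[0,0,-1]])
    w=(R.inv()*Ro.from_matrix(T)).as_rotvec(degrees=True)
    print('tcp',np.round(s['tool_pos']*1000,1),'t',round(s['time_s'],1),'F',np.round(s['contact_force'],1),'gap',round(s['finger_gap'],3),'turn',np.round(w,2))
    for p in pts: print(p,np.round(R.inv().apply(np.array(p)/1000-s['tool_pos']),4))
E
python3 -c "
from h import *
plan(0,(400,-420,250),(463,-47,200))"
```

```text
tcp [ 151.7 -631.4  230.4] t 0.2 F [-0.  -0.7 -0.3] gap 0.997 turn [-0.1   0.02 13.51]
(400, -420, 250) [ 0.2908 -0.1476 -0.0194]
(463, -47, 200) [ 0.4393 -0.4955  0.0312]
```

Request:
{"method": "step_arm", "body": {
  "rows": [
    [0.291, -0.148, -0.02, 0, 0, 13.5, 1],
    [0.291, -0.148, -0.02, 0, 0, 13.5, 1],
    [0.291, -0.148, -0.02, 0, 0, 13.5, 1],
    [0.291, -0.148, -0.02, 0, 0, 13.5, 1],
    [0.291, -0.148, -0.02, 0, 0, 13.5, 1],
    [0.291, -0.148, -0.02, 0, 0, 13.5, 1],
    [0.291, -0.148, -0.02, 0, 0, 13.5, 1],
    [0.291, -0.148, -0.02, 0, 0, 13.5, 1],
    [0.439, -0.4955, 0.031, 0, 0, 13.5, 1],
    [0.439, -0.4955, 0.031, 0, 0, 13.5, 1],
    [0.439, -0.4955, 0.031, 0, 0, 13.5, 1],
    [0.439, -0.4955, 0.031, 0, 0, 13.5, 1],
    [0.439, -0.4955, 0.031, 0, 0, 13.5, 1],
    [0.439, -0.4955, 0.031, 0, 0, 13.5, 1],
    [0.439, -0.4955, 0.031, 0, 0, 13.5, 1],
    [0.439, -0.4955, 0.031, 0, 0, 13.5, 1],
    [0.439, -0.4955, 0.031, 0, 0, 13.5, 1],
    [0.439, -0.4955, 0.031, 0, 0, 13.5, 1],
    [0.439, -0.4955, 0.031, 0, 0, 13.5, 1]
  ]
}}

```text
time_s: 1.78
tool_pos: [0.4629, -0.0435, 0.2]
tcp_rot: [-0.0, 1.0, 0.004, -0.0]
contact_force: [-0.5, -0.5, 0.6]
finger_gap: -0.001
grip_force: 0.0
```

```bash
python3 -c "
from h import *
plan(0,(463,-47,70),(463,-47,40))"
```

```text
tcp [462.9 -43.5 200. ] t 1.8 F [-0.5 -0.5  0.6] gap -0.001 turn [-0.06  0.03  0.49]
(463, -47, 70) [1.0e-04 3.6e-03 1.3e-01]
(463, -47, 40) [1.0e-04 3.7e-03 1.6e-01]
```

Request:
{"method": "step_arm", "body": {
  "rows": [
    [0, 0, 0.04, 0, 0, 0, 1],
    [0, 0, 0.08, 0, 0, 0, 1],
    [0, 0, 0.12, 0, 0, 0, 1],
    [0, 0, 0.133, 0, 0, 0, 1],
    [0, 0, 0.137, 0, 0, 0, 1],
    [0, 0, 0.137, 0, 0, 0, 1]
  ]
}}

```text
time_s: 2.28
tool_pos: [0.4618, -0.0495, 0.0622]
tcp_rot: [0.0, 1.0, -0.001, -0.001]
contact_force: [0.1, -0.6, -0.1]
finger_gap: 0.004
grip_force: 0.0
```

Request:
{"method": "step_arm", "body": {
  "rows": [
    [0, 0, 0.003, 0, 0, 0, 1],
    [0, 0, 0.006, 0, 0, 0, 1],
    [0, 0, 0.009, 0, 0, 0, 1],
    [0, 0, 0.009, 0, 0, 0, 1]
  ]
}}

```text
time_s: 2.62
tool_pos: [0.4636, -0.0479, 0.0549]
tcp_rot: [0.0, 1.0, 0.0, 0.001]
contact_force: [0.8, -0.2, -0.3]
finger_gap: 0.003
grip_force: 0.0
```

Request:
{"method": "step_arm", "body": {
  "rows": [
    [0, 0, 0.003, 0, 0, 0, 1],
    [0, 0, 0.006, 0, 0, 0, 1],
    [0, 0, 0.008, 0, 0, 0, 1],
    [0, 0, 0.008, 0, 0, 0, 1]
  ]
}}

```text
time_s: 2.95
tool_pos: [0.4639, -0.0477, 0.0466]
tcp_rot: [0.0, 1.0, 0.0, 0.001]
contact_force: [0.8, -0.3, 0.9]
finger_gap: -0.001
grip_force: 1.2
```

Request:
{"method": "step_arm", "body": {
  "rows": [
    [0, 0, 0.002, 0, 0, 0, 1],
    [0, 0, 0.004, 0, 0, 0, 1],
    [0, 0, 0.005, 0, 0, 0, 1],
    [0, 0, 0.005, 0, 0, 0, 1]
  ]
}}

```text
time_s: 3.28
tool_pos: [0.4642, -0.0478, 0.0439]
tcp_rot: [0.001, 1.0, 0.0, 0.0]
contact_force: [-5.8, 0.4, 21.6]
finger_gap: 0.0
grip_force: 11.1
```

Request:
{"method": "step_arm", "body": {
  "rows": [
    [0, 0, -0.04, 0, 0, 0, 1],
    [0, 0, -0.08, 0, 0, 0, 1],
    [0, 0, -0.12, 0, 0, 0, 1],
    [0, 0, -0.136, 0, 0, 0, 1],
    [-0.038, -0.369, -0.136, 0, 0, -2, 0.2],
    [-0.038, -0.369, -0.136, 0, 0, -2, 0.2],
    [-0.038, -0.369, -0.136, 0, 0, -2, 0.2],
    [-0.038, -0.369, -0.136, 0, 0, -2, 0.2],
    [-0.038, -0.369, -0.136, 0, 0, -2, 0.2],
    [-0.038, -0.369, -0.136, 0, 0, -2, 0.2],
    [-0.038, -0.369, -0.136, 0, 0, -2, 0.2],
    [-0.038, -0.369, -0.136, 0, 0, -2, 0.2],
    [-0.038, -0.369, -0.136, 0, 0, -2, 0.2],
    [-0.038, -0.369, -0.136, 0, 0, -2, 0.2],
    [-0.038, -0.369, -0.136, 0, 0, -2, 0.2],
    [-0.038, -0.369, -0.136, 0, 0, -2, 0.2],
    [-0.038, -0.369, -0.136, 0, 0, -2, 0.2],
    [-0.038, -0.369, -0.136, 0, 0, -2, 0.2]
  ]
}}

```text
time_s: 4.78
tool_pos: [0.4255, 0.319, 0.1767]
tcp_rot: [0.001, 1.0, 0.016, -0.0]
contact_force: [0.2, -0.3, 0.2]
finger_gap: 0.799
grip_force: 0.0
```

```bash
python3 -c "
from h import *
plan(2.1,(425.5,321.5,47))
a=cap('top');b=cap('side')
A=a['frame'][175:245,115:275,::-1];B=b['frame'][140:285,165:310,::-1]
A=cv2.resize(A,None,fx=3.5,fy=3.5,interpolation=2);B=cv2.resize(B,(345,345),interpolation=2)
H=np.zeros((600,560,3),np.uint8);H[:245]=A[:245,:560];H[250:595,:345]=B;cv2.imwrite('pics/c.png',H)
"
```

```text
tcp [425.5 319.  176.7] t 4.8 F [ 0.2 -0.3  0.2] gap 0.799 turn [ 0.1   0.03 -0.28]
(425.5, 321.5, 47) [ 0.0002 -0.0027  0.1297]
```

View pics/c.png

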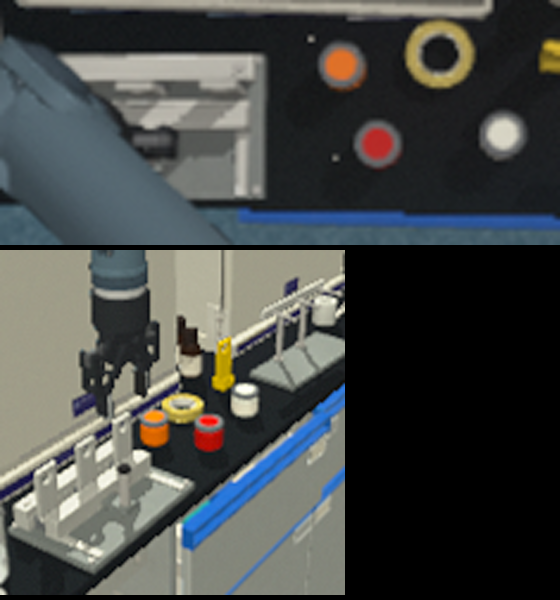

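Request:
{"method": "step_arm", "body": {
  "rows": [
    [0, 0, 0.035, 0, 0, 0, 0.2],
    [0, 0, 0.07, 0, 0, 0, 0.2],
    [0, 0, 0.1, 0, 0, 0, 0.2],
    [0, 0, 0.12, 0, 0, 0, 0.2],
    [0, 0, 0.13, 0, 0, 0, 0.2],
    [0, 0, 0.13, 0, 0, 0, 1],
    [0, 0, 0.13, 0, 0, 0, 1],
    [0, 0, 0.13, 0, 0, 0, 1],
    [0, 0, 0.13, 0, 0, 0, 1],
    [0, 0, 0.13, 0, 0, 0, 1],
    [0, 0, 0.13, 0, 0, 0, 1],
    [0, 0, 0.13, 0, 0, 0, 1],
    [0, 0, 0.13, 0, 0, 0, 1]
  ]
}}

```text
time_s: 5.97
tool_pos: [0.4263, 0.3227, 0.0493]
tcp_rot: [-0.001, 1.0, 0.018, 0.002]
contact_force: [-0.8, -0.8, 6.2]
finger_gap: 0.189
grip_force: 58.2
```

Request:
{"method": "step_arm", "body": {
  "rows": [
    [-0.006, 0, 0, 0, 0, 0, 1],
    [-0.012, 0, 0, 0, 0, 0, 1],
    [-0.018, 0, 0, 0, 0, 0, 1],
    [-0.024, 0, 0, 0, 0, 0, 1],
    [-0.03, 0, 0, 0, 0, 0, 1],
    [-0.035, 0, 0, 0, 0, 0, 1],
    [-0.037, 0, 0, 0, 0, 0, 1],
    [-0.037, 0, 0, 0, 0, 0, 1],
    [-0.037, 0, 0, 0, 0, 0, 1],
    [-0.037, 0, 0, 0, 0, 0, 1]
  ]
}}

```text
time_s: 6.8
tool_pos: [0.3913, 0.3215, 0.0492]
tcp_rot: [-0.002, 1.0, 0.017, 0.003]
contact_force: [4.3, 0.3, 5.4]
finger_gap: 0.185
grip_force: 59.0
```

Request:
{"method": "step_arm", "body": {
  "rows": [
    [0.0015, 0, 0, 0, 0, 0, 0.3],
    [0.0015, 0, 0, 0, 0, 0, 0.3],
    [0.0015, 0, 0, 0, 0, 0, 0.3],
    [0.0015, 0, 0, 0, 0, 0, 0.2],
    [0.0015, 0, -0.04, 0, 0, 0, 0.2],
    [0.0015, 0, -0.08, 0, 0, 0, 0.2],
    [0.0015, 0, -0.12, 0, 0, 0, 0.2],
    [0.0015, 0, -0.15, 0, 0, 0, 0.2],
    [0.0015, 0, -0.15, 0, 0, 0, 0.2],
    [0.0015, 0, -0.15, 0, 0, 0, 0.2],
    [0.0015, 0, -0.15, 0, 0, 0, 0.2],
    [0.0015, 0, -0.15, 0, 0, 0, 0.2]
  ]
}}

```text
time_s: 7.8
tool_pos: [0.3879, 0.3188, 0.1952]
tcp_rot: [0.001, 1.0, 0.018, -0.002]
contact_force: [1.3, 0.3, -0.9]
finger_gap: 0.801
grip_force: 0.0
```

```bash
python3 -c "
from h import *
plan(2.1,(498.4,240.2,195),(498.4,240.2,52))
a=cap('top');b=cap('side')
A=a['frame'][175:245,115:275,::-1];B=b['frame'][180:280,165:265,::-1]
A=cv2.resize(A,None,fx=3.5,fy=3.5,interpolation=2);B=cv2.resize(B,(345,345),interpolation=2)
H=np.zeros((600,560,3),np.uint8);H[:245]=A[:245,:560];H[250:595,:345]=B;cv2.imwrite('pics/d.png',H)
"
```

```text
tcp [387.9 318.8 195.2] t 7.8 F [ 1.3  0.3 -0.9] gap 0.801 turn [ 0.14  0.21 -0.08]
(498.4, 240.2, 195) [ 0.1076  0.0824 -0.    ]
(498.4, 240.2, 52) [0.1082 0.0821 0.143 ]
```

View pics/d.png

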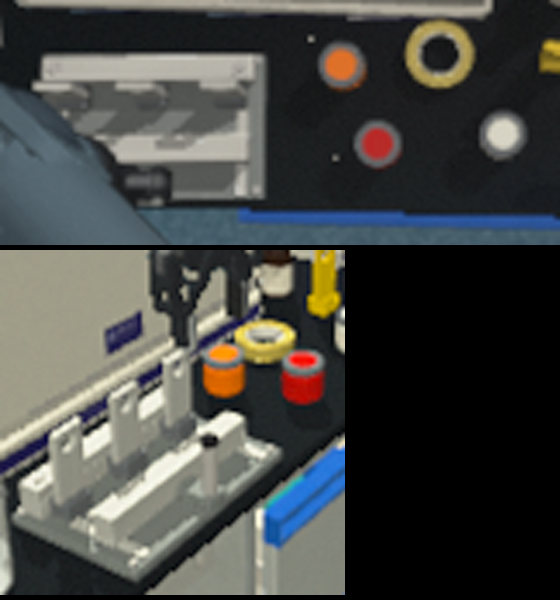

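Request:
{"method": "step_arm", "body": {
  "rows": [
    [0.04, 0.03, 0, 0, 0, 0, 0.2],
    [0.08, 0.06, 0, 0, 0, 0, 0.2],
    [0.108, 0.082, 0, 0, 0, 0, 0.2],
    [0.108, 0.082, 0, 0, 0, 0, 0.2],
    [0.108, 0.082, 0, 0, 0, 0, 0.2],
    [0.108, 0.082, 0, 0, 0, 0, 0.2]
  ]
}}

```text
time_s: 8.4
tool_pos: [0.4999, 0.2409, 0.1957]
tcp_rot: [0.0, 1.0, 0.016, -0.002]
contact_force: [0.8, -0.1, -0.5]
finger_gap: 0.799
grip_force: 0.0
```

```bash
python3 -c "
from h import *
plan(2.1,(498.4,240.2,195),(498.4,240.2,52))"
```

```text
tcp [499.9 240.9 195.7] t 8.4 F [ 0.8 -0.1 -0.5] gap 0.799 turn [ 0.01  0.19 -0.24]
(498.4, 240.2, 195) [-0.0015  0.0006  0.0007]
(498.4, 240.2, 52) [-0.0011  0.0006  0.1437]
```

Request:
{"method": "step_arm", "body": {
  "rows": [
    [-0.001, 0, 0.04, 0, 0, 0, 0.2],
    [-0.001, 0, 0.08, 0, 0, 0, 0.2],
    [-0.001, 0, 0.11, 0, 0, 0, 0.2],
    [-0.001, 0, 0.13, 0, 0, 0, 0.2],
    [-0.001, 0, 0.143, 0, 0, 0, 0.2],
    [-0.001, 0, 0.143, 0, 0, 0, 0.2],
    [-0.001, 0, 0.143, 0, 0, 0, 0.2]
  ]
}}

```text
time_s: 8.98
tool_pos: [0.4981, 0.2431, 0.0542]
tcp_rot: [-0.0, 1.0, 0.019, -0.001]
contact_force: [0.6, 0.5, 0.8]
finger_gap: 0.798
grip_force: 0.0
```

Request:
{"method": "step_arm", "body": {
  "rows": [
    [0, 0, 0, 0, 0, 0, 0.45],
    [0, 0, 0, 0, 0, 0, 0.55],
    [0, 0, 0, 0, 0, 0, 1],
    [0, 0, 0, 0, 0, 0, 1],
    [0, 0, 0, 0, 0, 0, 1],
    [0, 0, 0, 0, 0, 0, 1],
    [0, 0, 0, 0, 0, 0, 1]
  ]
}}

```text
time_s: 9.57
tool_pos: [0.5005, 0.2428, 0.0561]
tcp_rot: [-0.001, 1.0, 0.017, 0.001]
contact_force: [-1.4, -0.4, 5.8]
finger_gap: 0.41
grip_force: 59.7
```

Request:
{"method": "step_arm", "body": {
  "rows": [
    [0, 0, -0.02, 0, 0, 0, 1],
    [0, 0, -0.05, 0, 0, 0, 1],
    [0, 0, -0.09, 0, 0, 0, 1],
    [0, 0, -0.13, 0, 0, 0, 1],
    [0, 0, -0.13, 0, 0, 0, 1],
    [-0.03, 0.01, -0.13, 0, 0, 0, 1],
    [-0.06, 0.02, -0.13, 0, 0, 0, 1],
    [-0.065, 0.05, -0.13, 0, 0, 0, 1],
    [-0.065, 0.08, -0.13, 0, 0, 0, 1],
    [-0.07, 0.11, -0.13, 0, 0, 1, 1],
    [-0.07, 0.145, -0.13, 0, 0, 2, 1],
    [-0.07, 0.18, -0.13, 0, 0, 3, 1],
    [-0.075, 0.215, -0.13, 0, 0, 4, 1],
    [-0.075, 0.25, -0.13, 0, 0, 4.5, 1],
    [-0.08, 0.285, -0.13, 0, 0, 4.5, 1],
    [-0.08, 0.315, -0.13, 0, 0, 4.5, 1],
    [-0.08, 0.34, -0.13, 0, 0, 4.5, 1],
    [-0.08, 0.34, -0.13, 0, 0, 4.5, 1]
  ]
}}

```text
time_s: 11.07
tool_pos: [0.4303, -0.1073, 0.1841]
tcp_rot: [0.001, 1.0, -0.027, 0.0]
contact_force: [-0.5, 0.4, -1.0]
finger_gap: 0.409
grip_force: 60.1
```

```bash
python3 -c "
from h import *
plan(-2.4,(427.1,-373.7,184),(427.1,-373.7,88))"
```

```text
tcp [ 430.3 -107.3  184.1] t 11.1 F [-0.5  0.4 -1. ] gap 0.409 turn [ 0.17 -0.01 -0.64]
(427.1, -373.7, 184) [0.0109 0.2662 0.0009]
(427.1, -373.7, 88) [0.0109 0.2659 0.0969]
```

Request:
{"method": "step_arm", "body": {
  "rows": [
    [0.001, 0.03, 0, 0, 0, 0, 1],
    [0.002, 0.065, 0, 0, 0, 0, 1],
    [0.004, 0.1, 0, 0, 0, 0, 1],
    [0.005, 0.135, 0, 0, 0, 0, 1],
    [0.006, 0.17, 0, 0, 0, 0, 1],
    [0.008, 0.205, 0, 0, 0, 0, 1],
    [0.01, 0.24, 0, 0, 0, 0, 1],
    [0.01, 0.262, 0, 0, 0, 0, 1],
    [0.01, 0.262, 0, 0, 0, 0, 1],
    [0.01, 0.262, 0, 0, 0, 0, 1],
    [0.01, 0.262, 0.03, 0, 0, 0, 1],
    [0.01, 0.262, 0.06, 0, 0, 0, 1],
    [0.01, 0.262, 0.085, 0, 0, 0, 1],
    [0.01, 0.262, 0.097, 0, 0, 0, 1],
    [0.01, 0.262, 0.097, 0, 0, 0, 1],
    [0.01, 0.262, 0.097, 0, 0, 0, 1],
    [0.01, 0.262, 0.097, 0, 0, 0, 1],
    [0.01, 0.262, 0.097, 0, 0, 0, 1]
  ]
}}

```text
time_s: 12.57
tool_pos: [0.4315, -0.3637, 0.0894]
tcp_rot: [0.001, 1.0, -0.021, 0.002]
contact_force: [0.2, -0.2, -1.3]
finger_gap: 0.414
grip_force: 60.1
```

```bash
python3 -c "
from h import *
plan(-2.4,(427.1,-373.7,88))
a=cap('top');b=cap('side')
for c,p in((a,(477.1,-375.8,125)),(a,(427.1,-373.7,125)),(b,(452,-374.7,125)),(b,(427.1,-373.7,125))):print(proj(c,np.array(p)/1000))
A=a['frame'][180:240,285:385,::-1];B=b['frame'][145:205,260:340,::-1]
A=cv2.resize(A,(500,300),interpolation=2);B=cv2.resize(B,(400,300),interpolation=2)
H=np.zeros((600,500,3),np.uint8);H[:300]=A;H[300:,:400]=B;cv2.imwrite('pics/e.png',H)
"
```

```text
tcp [ 431.5 -363.7   89.4] t 12.6 F [ 0.2 -0.2 -1.3] gap 0.414 turn [ 0.13 -0.2  -0.06]
(427.1, -373.7, 88) [-0.004   0.0102  0.0014]
[353.83298889 208.478585  ]
[353.35643549 222.86162367]
[307.60310251 157.94634081]
[312.21281434 159.1673958 ]
```

View pics/e.png

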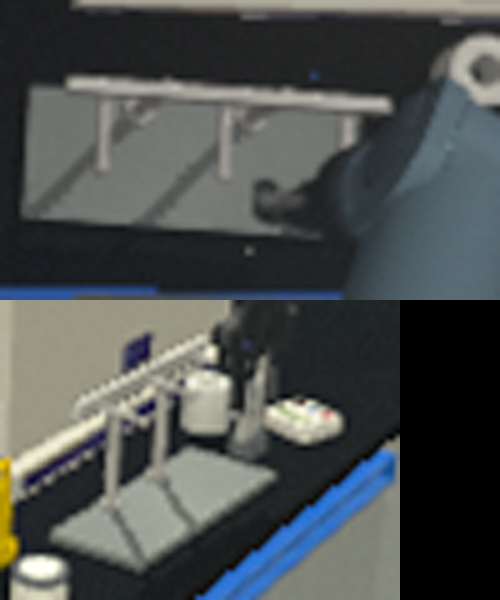

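Request:
{"method": "step_arm", "body": {
  "rows": [
    [-0.002, 0.005, 0.001, 0, 0, 0, 1],
    [-0.004, 0.01, 0.001, 0, 0, 0, 1],
    [-0.004, 0.01, 0.001, 0, 0, 0, 1],
    [-0.004, 0.01, 0.001, 0, 0, 0, 1],
    [-0.004, 0.01, 0.001, 0, 0, 0, 1]
  ]
}}

```text
time_s: 13.08
tool_pos: [0.4251, -0.373, 0.0862]
tcp_rot: [-0.0, 1.0, -0.022, -0.0]
contact_force: [-0.1, 0.2, -0.7]
finger_gap: 0.413
grip_force: 60.1
```

Request:
{"method": "step_arm", "body": {
  "rows": [
    [0, 0, 0, 0, 0, 0, 1],
    [0, 0, 0, 0, 0, 0, 1]
  ]
}}

```text
time_s: 13.25
tool_pos: [0.4255, -0.3724, 0.0862]
tcp_rot: [-0.0, 1.0, -0.022, -0.0]
contact_force: [0.7, 0.5, -0.7]
finger_gap: 0.416
grip_force: 60.1
```

Request:
{"method": "step_arm", "body": {
  "rows": [
    [0, 0, 0, 0, 0, 0, 1],
    [0, 0, 0, 0, 0, 0, 1]
  ]
}}

```text
time_s: 13.42
tool_pos: [0.4255, -0.3725, 0.0862]
tcp_rot: [-0.0, 1.0, -0.022, -0.0]
contact_force: [-0.1, 0.0, -0.7]
finger_gap: 0.409
grip_force: 60.1
```

Request:
{"method": "step_arm", "body": {
  "rows": [
    [0, 0.001, -0.002, 0, 0, 0, 1],
    [0, 0.001, -0.002, 0, 0, 0, 1],
    [0.006, 0.001, -0.002, 0, 0, 0, 1],
    [0.012, 0.001, -0.002, 0, 0, 0, 1],
    [0.018, 0.001, -0.002, 0, 0, 0, 1],
    [0.022, 0.001, -0.002, 0, 0, 0, 1],
    [0.022, 0.001, -0.002, 0, 0, 0, 1]
  ]
}}

```text
time_s: 14.0
tool_pos: [0.4493, -0.3742, 0.0885]
tcp_rot: [0.0, 1.0, -0.021, 0.001]
contact_force: [-0.3, -0.4, -1.3]
finger_gap: 0.408
grip_force: 60.1
```

Request:
{"method": "step_arm", "body": {
  "rows": [
    [0.003, 0, 0, 0, 0, 0, 1],
    [0.006, 0, 0, 0, 0, 0, 1],
    [0.009, 0, 0, 0, 0, 0, 1],
    [0.012, 0, 0, 0, 0, 0, 1],
    [0.012, 0, 0, 0, 0, 0, 1]
  ]
}}

```text
time_s: 14.42
tool_pos: [0.4602, -0.3751, 0.0884]
tcp_rot: [0.0, 1.0, -0.021, 0.0]
contact_force: [-0.1, 0.3, -2.7]
finger_gap: 0.413
grip_force: 60.1
```

Request:
{"method": "step_arm", "body": {
  "rows": [
    [0.004, 0, 0, 0, 0, 0, 1],
    [0.008, 0, 0, 0, 0, 0, 1],
    [0.012, 0, 0, 0, 0, 0, 1],
    [0.016, 0, 0, 0, 0, 0, 1],
    [0.018, 0, 0, 0, 0, 0, 1],
    [0.018, 0, 0, 0, 0, 0, 1],
    [0.018, 0, 0.002, 0, 0, 0, 1],
    [0.018, 0, 0.003, 0, 0, 0, 1],
    [0.018, 0, 0.003, 0, 0, 0, 1]
  ]
}}

```text
time_s: 15.17
tool_pos: [0.4766, -0.3758, 0.0848]
tcp_rot: [-0.0, 1.0, -0.022, -0.001]
contact_force: [-0.3, -0.7, -0.9]
finger_gap: 0.407
grip_force: 60.1
```

Request:
{"method": "step_arm", "body": {
  "rows": [
    [0, 0, 0.001, 0, 0, 0, 1],
    [0, 0, 0.002, 0, 0, 0, 1],
    [0, 0, 0.002, 0, 0, 0, 1]
  ]
}}

```text
time_s: 15.42
tool_pos: [0.4771, -0.3761, 0.0841]
tcp_rot: [-0.0, 1.0, -0.022, -0.0]
contact_force: [-3.0, 1.0, 4.0]
finger_gap: 0.41
grip_force: 60.8
```

Request:
{"method": "step_arm", "body": {
  "rows": [
    [0, 0, 0, 0, 0, 0, 0.5],
    [0, 0, 0, 0, 0, 0, 0.4],
    [0, 0, 0, 0, 0, 0, 0.3],
    [0, 0, 0, 0, 0, 0, 0.3],
    [0, 0, 0, 0, 0, 0, 0.3],
    [0, 0, -0.02, 0, 0, 0, 0.3],
    [0, 0, -0.05, 0, 0, 0, 0.3],
    [0, 0, -0.09, 0, 0, 0, 0.3],
    [0, 0, -0.11, 0, 0, 0, 0.3],
    [-0.03, -0.03, -0.115, 0, 0, 0, 0.3],
    [-0.05, -0.065, -0.115, 0, 0, 0, 0.3],
    [-0.05, -0.1, -0.115, 0, 0, 0, 0.3],
    [-0.05, -0.135, -0.115, 0, 0, 0, 0.3],
    [-0.05, -0.17, -0.115, 0, 0, 0, 0.3],
    [-0.05, -0.2, -0.115, 0, 0, 0, 0.3],
    [-0.05, -0.23, -0.115, 0, 0, 0, 0.3],
    [-0.05, -0.26, -0.115, 0, 0, 0, 0.3],
    [-0.05, -0.26, -0.115, 0, 0, 0, 0.3],
    [-0.05, -0.26, -0.115, 0, 0, 0, 0.3]
  ]
}}

```text
time_s: 17.0
tool_pos: [0.4389, -0.1121, 0.1985]
tcp_rot: [0.0, 1.0, -0.019, 0.0]
contact_force: [0.2, -0.6, -0.2]
finger_gap: 0.703
grip_force: 0.0
```

```bash
python3 -c "
from h import *
plan(2.1,(495.4,324.2,200),(495.4,324.2,52))
a=cap('top');b=cap('side')
A=a['frame'][180:240,285:385,::-1];B=b['frame'][145:205,260:340,::-1]
A=cv2.resize(A,(500,300),interpolation=2);B=cv2.resize(B,(400,300),interpolation=2)
H=np.zeros((600,500,3),np.uint8);H[:300]=A;H[300:,:400]=B;cv2.imwrite('pics/f.png',H)
"
```

```text
tcp [ 438.9 -112.1  198.5] t 17.0 F [ 0.2 -0.6 -0.2] gap 0.703 turn [ 0.02 -0.03 -4.3 ]
(495.4, 324.2, 200) [ 0.0397 -0.4381 -0.0017]
(495.4, 324.2, 52) [ 0.0397 -0.4382  0.1463]
```

View pics/f.png

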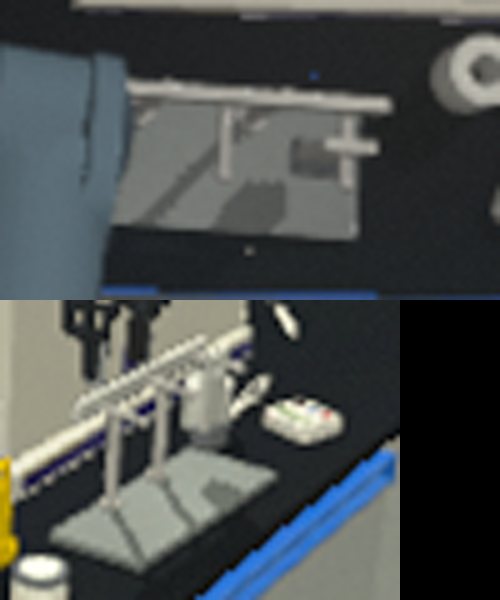

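Request:
{"method": "step_arm", "body": {
  "rows": [
    [0, -0.03, 0, 0, 0, -1, 0.25],
    [0, -0.065, 0, 0, 0, -2, 0.25],
    [0, -0.1, 0, 0, 0, -3, 0.25],
    [0, -0.135, 0, 0, 0, -4.3, 0.25],
    [0, -0.17, 0, 0, 0, -4.3, 0.25],
    [0, -0.205, 0, 0, 0, -4.3, 0.25],
    [0, -0.24, 0, 0, 0, -4.3, 0.25],
    [0.01, -0.275, 0, 0, 0, -4.3, 0.25],
    [0.02, -0.31, 0, 0, 0, -4.3, 0.25],
    [0.03, -0.345, 0, 0, 0, -4.3, 0.25],
    [0.04, -0.38, 0, 0, 0, -4.3, 0.25],
    [0.04, -0.415, 0, 0, 0, -4.3, 0.25],
    [0.04, -0.438, 0, 0, 0, -4.3, 0.25],
    [0.04, -0.438, 0, 0, 0, -4.3, 0.25],
    [0.04, -0.438, 0, 0, 0, -4.3, 0.25],
    [0.04, -0.438, 0, 0, 0, -4.3, 0.25]
  ]
}}

```text
time_s: 18.43
tool_pos: [0.4988, 0.3194, 0.1975]
tcp_rot: [0.001, 1.0, 0.014, -0.0]
contact_force: [0.0, -0.4, 0.1]
finger_gap: 0.749
grip_force: 0.0
```

```bash
python3 -c "
from h import *
plan(2.1,(495.4,324.2,53))"
```

```text
tcp [498.8 319.4 197.5] t 18.4 F [ 0.  -0.4  0.1] gap 0.749 turn [ 0.12  0.04 -0.46]
(495.4, 324.2, 53) [-0.0031 -0.0052  0.1445]
```

Request:
{"method": "step_arm", "body": {
  "rows": [
    [-0.003, -0.004, 0.04, 0, 0, -0.4, 0.25],
    [-0.003, -0.004, 0.08, 0, 0, -0.4, 0.25],
    [-0.003, -0.004, 0.11, 0, 0, -0.4, 0.25],
    [-0.003, -0.004, 0.13, 0, 0, -0.4, 0.25],
    [-0.003, -0.004, 0.143, 0, 0, -0.4, 0.25],
    [-0.003, -0.004, 0.143, 0, 0, -0.4, 0.25],
    [-0.003, -0.004, 0.143, 0, 0, -0.4, 0.25],
    [-0.003, -0.004, 0.143, 0, 0, -0.4, 0.45],
    [-0.003, -0.004, 0.143, 0, 0, -0.4, 0.55],
    [-0.003, -0.004, 0.143, 0, 0, -0.4, 1],
    [-0.003, -0.004, 0.143, 0, 0, -0.4, 1],
    [-0.003, -0.004, 0.143, 0, 0, -0.4, 1],
    [-0.003, -0.004, 0.143, 0, 0, -0.4, 1],
    [-0.003, -0.004, 0.143, 0, 0, -0.4, 1]
  ]
}}

```text
time_s: 19.6
tool_pos: [0.4961, 0.3265, 0.0574]
tcp_rot: [-0.001, 1.0, 0.019, 0.002]
contact_force: [-0.3, -1.0, 5.8]
finger_gap: 0.41
grip_force: 59.5
```

Request:
{"method": "step_arm", "body": {
  "rows": [
    [0, 0, -0.02, 0, 0, 0, 1],
    [0, 0, -0.05, 0, 0, 0, 1],
    [0, 0, -0.09, 0, 0, 0, 1],
    [0, 0, -0.13, 0, 0, 0, 1],
    [0, 0, -0.13, 0, 0, 0, 1],
    [-0.03, 0.02, -0.13, 0, 0, 0, 1],
    [-0.05, 0.05, -0.13, 0, 0, 0, 1],
    [-0.055, 0.085, -0.13, 0, 0, 0, 1],
    [-0.06, 0.12, -0.13, 0, 0, 0, 1],
    [-0.065, 0.155, -0.13, 0, 0, 1, 1],
    [-0.065, 0.19, -0.13, 0, 0, 2, 1],
    [-0.07, 0.225, -0.13, 0, 0, 3, 1],
    [-0.07, 0.26, -0.13, 0, 0, 4, 1],
    [-0.075, 0.295, -0.13, 0, 0, 4.5, 1],
    [-0.075, 0.33, -0.13, 0, 0, 4.5, 1],
    [-0.08, 0.365, -0.13, 0, 0, 4.5, 1],
    [-0.08, 0.4, -0.13, 0, 0, 4.5, 1],
    [-0.08, 0.43, -0.13, 0, 0, 4.5, 1],
    [-0.08, 0.43, -0.13, 0, 0, 4.5, 1],
    [-0.08, 0.43, -0.13, 0, 0, 4.5, 1]
  ]
}}

```text
time_s: 21.27
tool_pos: [0.4307, -0.1089, 0.1851]
tcp_rot: [-0.0, 1.0, -0.022, 0.0]
contact_force: [0.7, 1.3, -0.7]
finger_gap: 0.411
grip_force: 60.0
```

```bash
python3 -c "
from h import *
plan(-2.4,(430.6,-289.8,89.5))"
```

```text
tcp [ 430.7 -108.9  185.1] t 21.3 F [ 0.7  1.3 -0.7] gap 0.411 turn [-0.   -0.   -0.16]
(430.6, -289.8, 89.5) [0.008  0.1808 0.0956]
```

Request:
{"method": "step_arm", "body": {
  "rows": [
    [0.002, 0.03, 0, 0, 0, 0, 1],
    [0.003, 0.065, 0, 0, 0, 0, 1],
    [0.004, 0.1, 0, 0, 0, 0, 1],
    [0.006, 0.135, 0, 0, 0, 0, 1],
    [0.007, 0.165, 0, 0, 0, 0, 1],
    [0.007, 0.18, 0, 0, 0, 0, 1],
    [0.007, 0.18, 0, 0, 0, 0, 1],
    [0.007, 0.18, 0.03, 0, 0, 0, 1],
    [0.007, 0.18, 0.06, 0, 0, 0, 1],
    [0.007, 0.18, 0.085, 0, 0, 0, 1],
    [0.007, 0.18, 0.095, 0, 0, 0, 1],
    [0.007, 0.18, 0.095, 0, 0, 0, 1],
    [0.007, 0.18, 0.095, 0, 0, 0, 1],
    [0.007, 0.18, 0.095, 0, 0, 0, 1],
    [0.007, 0.18, 0.095, 0, 0, 0, 1]
  ]
}}

```text
time_s: 22.52
tool_pos: [0.4328, -0.2877, 0.0923]
tcp_rot: [0.001, 1.0, -0.02, 0.002]
contact_force: [-0.1, -0.9, -0.2]
finger_gap: 0.409
grip_force: 60.1
```

```bash
python3 -c "
from h import *
plan(-2.4,(430.6,-289.8,89.5))"
```

```text
tcp [ 432.8 -287.7   92.3] t 22.5 F [-0.1 -0.9 -0.2] gap 0.409 turn [ 0.11 -0.21  0.14]
(430.6, -289.8, 89.5) [-0.0021  0.0022  0.0028]
```

Request:
{"method": "step_arm", "body": {
  "rows": [
    [0, 0.0015, 0.002, 0, 0, 0, 1],
    [0, 0.0015, 0.002, 0, 0, 0, 1],
    [0, 0.0015, 0.002, 0, 0, 0, 1],
    [0, 0.0015, 0.002, 0, 0, 0, 1]
  ]
}}

```text
time_s: 22.85
tool_pos: [0.4309, -0.289, 0.0886]
tcp_rot: [0.0, 1.0, -0.02, 0.0]
contact_force: [-0.2, -0.1, -1.6]
finger_gap: 0.408
grip_force: 60.1
```

Request:
{"method": "step_arm", "body": {
  "rows": [
    [0, 0, 0, 0, 0, 0, 1]
  ]
}}

```text
time_s: 22.93
tool_pos: [0.4309, -0.2888, 0.0884]
tcp_rot: [0.0, 1.0, -0.02, 0.0]
contact_force: [0.0, -0.3, -1.3]
finger_gap: 0.412
grip_force: 60.1
```

Request:
{"method": "step_arm", "body": {
  "rows": [
    [0, 0.001, 0, 0, 0, 0, 1],
    [0.006, 0.001, 0, 0, 0, 0, 1],
    [0.012, 0.001, 0, 0, 0, 0, 1],
    [0.018, 0.001, 0, 0, 0, 0, 1],
    [0.021, 0.001, 0, 0, 0, 0, 1],
    [0.024, 0.001, 0, 0, 0, 0, 1],
    [0.027, 0.001, 0, 0, 0, 0, 1],
    [0.03, 0.001, 0, 0, 0, 0, 1],
    [0.03, 0.001, 0, 0, 0, 0, 1]
  ]
}}

```text
time_s: 23.68
tool_pos: [0.4616, -0.2908, 0.0884]
tcp_rot: [0.0, 1.0, -0.02, 0.0]
contact_force: [0.4, 0.1, -0.2]
finger_gap: 0.408
grip_force: 60.1
```

Request:
{"method": "step_arm", "body": {
  "rows": [
    [0.004, 0, 0, 0, 0, 0, 1],
    [0.008, 0, 0, 0, 0, 0, 1],
    [0.012, 0, 0, 0, 0, 0, 1],
    [0.016, 0, 0, 0, 0, 0, 1],
    [0.019, 0, 0, 0, 0, 0, 1],
    [0.019, 0, 0, 0, 0, 0, 1],
    [0.019, 0, 0.002, 0, 0, 0, 1],
    [0.019, 0, 0.003, 0, 0, 0, 1],
    [0.019, 0, 0.003, 0, 0, 0, 1]
  ]
}}

```text
time_s: 24.43
tool_pos: [0.4797, -0.2916, 0.0853]
tcp_rot: [-0.0, 1.0, -0.02, -0.0]
contact_force: [0.2, 1.4, -0.2]
finger_gap: 0.411
grip_force: 60.4
```

Request:
{"method": "step_arm", "body": {
  "rows": [
    [0, 0, 0.001, 0, 0, 0, 1],
    [0, 0, 0.002, 0, 0, 0, 1],
    [0, 0, 0.002, 0, 0, 0, 1]
  ]
}}

```text
time_s: 24.68
tool_pos: [0.4798, -0.2917, 0.085]
tcp_rot: [0.0, 1.0, -0.02, -0.0]
contact_force: [-3.7, 1.9, 9.2]
finger_gap: 0.413
grip_force: 61.3
```

Request:
{"method": "step_arm", "body": {
  "rows": [
    [0, 0, -0.001, 0, 0, 0, 0.5],
    [0, 0, -0.001, 0, 0, 0, 0.4],
    [0, 0, -0.001, 0, 0, 0, 0.3],
    [0, 0, -0.001, 0, 0, 0, 0.3],
    [0, 0, -0.001, 0, 0, 0, 0.3],
    [0, 0, -0.02, 0, 0, 0, 0.3],
    [0, 0, -0.05, 0, 0, 0, 0.3],
    [0, 0, -0.09, 0, 0, 0, 0.3],
    [0, 0, -0.11, 0, 0, 0, 0.3],
    [-0.03, -0.03, -0.115, 0, 0, 0, 0.3],
    [-0.05, -0.065, -0.115, 0, 0, 0, 0.3],
    [-0.05, -0.1, -0.115, 0, 0, 0, 0.3],
    [-0.05, -0.135, -0.115, 0, 0, 0, 0.3],
    [-0.05, -0.17, -0.115, 0, 0, 0, 0.3],
    [-0.05, -0.18, -0.115, 0, 0, 0, 0.3],
    [-0.05, -0.18, -0.115, 0, 0, 0, 0.3],
    [-0.05, -0.18, -0.115, 0, 0, 0, 0.3]
  ]
}}

```text
time_s: 26.1
tool_pos: [0.437, -0.1101, 0.1982]
tcp_rot: [0.0, 1.0, -0.019, -0.0]
contact_force: [-0.2, -0.5, 0.0]
finger_gap: 0.705
grip_force: 0.0
```

```bash
python3 -c "
from h import *
plan(2.1,(492.4,408.1,200))
a=cap('top');b=cap('side')
A=a['frame'][180:240,285:385,::-1];B=b['frame'][145:205,260:340,::-1]
C=cv2.resize(a['frame'][175:245,115:285,::-1],(500,206),interpolation=2)
A=cv2.resize(A,(320,192),interpolation=2);B=cv2.resize(B,(400,300),interpolation=2)
H=np.zeros((600,800,3),np.uint8);H[:192,:320]=A;H[300:,:400]=B;H[:206,320-20:]=C;cv2.imwrite('pics/g.png',H)
"
```

```text
tcp [ 437.  -110.1  198.2] t 26.1 F [-0.2 -0.5  0. ] gap 0.705 turn [ 0.05  0.   -4.31]
(492.4, 408.1, 200) [ 0.0354 -0.52   -0.0022]
```

View pics/g.png

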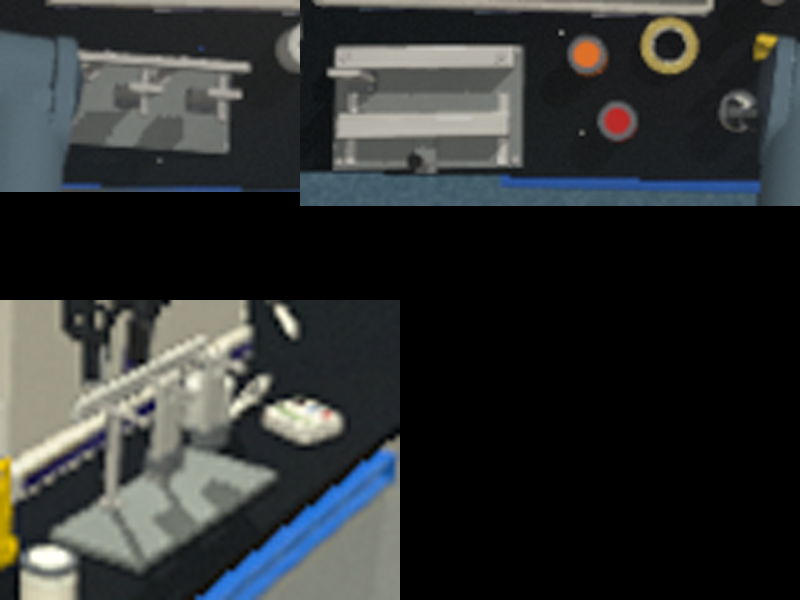

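Request:
{"method": "step_arm", "body": {
  "rows": [
    [0, -0.03, 0, 0, 0, -1, 0.25],
    [0, -0.065, 0, 0, 0, -2, 0.25],
    [0, -0.1, 0, 0, 0, -3, 0.25],
    [0, -0.135, 0, 0, 0, -4.3, 0.25],
    [0, -0.17, 0, 0, 0, -4.3, 0.25],
    [0, -0.205, 0, 0, 0, -4.3, 0.25],
    [0, -0.24, 0, 0, 0, -4.3, 0.25],
    [0, -0.275, 0, 0, 0, -4.3, 0.25],
    [0.01, -0.31, 0, 0, 0, -4.3, 0.25],
    [0.02, -0.345, 0, 0, 0, -4.3, 0.25],
    [0.03, -0.38, 0, 0, 0, -4.3, 0.25],
    [0.035, -0.415, 0, 0, 0, -4.3, 0.25],
    [0.035, -0.45, 0, 0, 0, -4.3, 0.25],
    [0.035, -0.485, 0, 0, 0, -4.3, 0.25],
    [0.035, -0.52, 0, 0, 0, -4.3, 0.25],
    [0.035, -0.52, 0, 0, 0, -4.3, 0.25],
    [0.035, -0.52, 0, 0, 0, -4.3, 0.25],
    [0.035, -0.52, 0, 0, 0, -4.3, 0.25]
  ]
}}

```text
time_s: 27.7
tool_pos: [0.4944, 0.4062, 0.1972]
tcp_rot: [0.001, 1.0, 0.016, -0.0]
contact_force: [0.2, -0.8, -0.1]
finger_gap: 0.754
grip_force: 0.0
```

```bash
python3 -c "
from h import *
plan(2.1,(492.4,408.1,53))"
```

```text
tcp [494.4 406.2 197.2] t 27.7 F [ 0.2 -0.8 -0.1] gap 0.754 turn [ 0.13  0.04 -0.25]
(492.4, 408.1, 53) [-0.0019 -0.0023  0.1442]
```

Request:
{"method": "step_arm", "body": {
  "rows": [
    [-0.001, -0.001, 0.04, 0, 0, -0.2, 0.25],
    [-0.001, -0.001, 0.08, 0, 0, -0.2, 0.25],
    [-0.001, -0.001, 0.11, 0, 0, -0.2, 0.25],
    [-0.001, -0.001, 0.13, 0, 0, -0.2, 0.25],
    [-0.001, -0.001, 0.143, 0, 0, -0.2, 0.25],
    [-0.001, -0.001, 0.143, 0, 0, -0.2, 0.25],
    [-0.001, -0.001, 0.143, 0, 0, -0.2, 0.25],
    [-0.001, -0.001, 0.143, 0, 0, -0.2, 0.45],
    [-0.001, -0.001, 0.143, 0, 0, -0.2, 0.55],
    [-0.001, -0.001, 0.143, 0, 0, -0.2, 1],
    [-0.001, -0.001, 0.143, 0, 0, -0.2, 1],
    [-0.001, -0.001, 0.143, 0, 0, -0.2, 1],
    [-0.001, -0.001, 0.143, 0, 0, -0.2, 1],
    [-0.001, -0.001, 0.143, 0, 0, -0.2, 1]
  ]
}}

```text
time_s: 28.87
tool_pos: [0.493, 0.4103, 0.0574]
tcp_rot: [-0.001, 1.0, 0.019, 0.001]
contact_force: [0.5, -2.3, 6.3]
finger_gap: 0.412
grip_force: 60.1
```

Request:
{"method": "step_arm", "body": {
  "rows": [
    [0, 0, -0.02, 0, 0, 0, 1],
    [0, 0, -0.05, 0, 0, 0, 1],
    [0, 0, -0.09, 0, 0, 0, 1],
    [0, 0, -0.13, 0, 0, 0, 1],
    [0, 0, -0.13, 0, 0, 0, 1],
    [-0.03, 0.02, -0.13, 0, 0, 0, 1],
    [-0.05, 0.05, -0.13, 0, 0, 0, 1],
    [-0.055, 0.085, -0.13, 0, 0, 0, 1],
    [-0.06, 0.12, -0.13, 0, 0, 0, 1],
    [-0.065, 0.155, -0.13, 0, 0, 1, 1],
    [-0.065, 0.19, -0.13, 0, 0, 2, 1],
    [-0.07, 0.225, -0.13, 0, 0, 3, 1],
    [-0.07, 0.26, -0.13, 0, 0, 4, 1],
    [-0.075, 0.295, -0.13, 0, 0, 4.5, 1],
    [-0.075, 0.33, -0.13, 0, 0, 4.5, 1],
    [-0.08, 0.365, -0.13, 0, 0, 4.5, 1],
    [-0.08, 0.4, -0.13, 0, 0, 4.5, 1],
    [-0.08, 0.43, -0.13, 0, 0, 4.5, 1],
    [-0.08, 0.43, -0.13, 0, 0, 4.5, 1],
    [-0.08, 0.43, -0.13, 0, 0, 4.5, 1]
  ]
}}

```text
time_s: 30.53
tool_pos: [0.4279, -0.0252, 0.1849]
tcp_rot: [0.0, 1.0, -0.022, -0.0]
contact_force: [0.5, 0.4, -0.8]
finger_gap: 0.412
grip_force: 60.3
```

```bash
python3 -c "
from h import *
plan(-2.4,(434.1,-205.9,89.5))"
```

```text
tcp [427.9 -25.2 184.9] t 30.5 F [ 0.5  0.4 -0.8] gap 0.412 turn [ 0.    0.02 -0.16]
(434.1, -205.9, 89.5) [0.0143 0.1803 0.0954]
```

Request:
{"method": "step_arm", "body": {
  "rows": [
    [0.003, 0.03, 0, 0, 0, 0, 1],
    [0.005, 0.065, 0, 0, 0, 0, 1],
    [0.008, 0.1, 0, 0, 0, 0, 1],
    [0.01, 0.135, 0, 0, 0, 0, 1],
    [0.012, 0.165, 0, 0, 0, 0, 1],
    [0.012, 0.181, 0, 0, 0, 0, 1],
    [0.012, 0.181, 0, 0, 0, 0, 1],
    [0.012, 0.181, 0.03, 0, 0, 0, 1],
    [0.012, 0.181, 0.06, 0, 0, 0, 1],
    [0.012, 0.181, 0.085, 0, 0, 0, 1],
    [0.012, 0.181, 0.097, 0, 0, 0, 1],
    [0.012, 0.181, 0.097, 0, 0, 0, 1],
    [0.012, 0.181, 0.097, 0, 0, 0, 1],
    [0.012, 0.181, 0.097, 0, 0, 0, 1],
    [0.012, 0.181, 0.097, 0, 0, 0, 1]
  ]
}}

```text
time_s: 31.78
tool_pos: [0.4349, -0.2045, 0.0898]
tcp_rot: [0.0, 1.0, -0.019, 0.002]
contact_force: [0.6, -0.1, -1.2]
finger_gap: 0.41
grip_force: 60.4
```

Request:
{"method": "step_arm", "body": {
  "rows": [
    [0, 0, 0, 0, 0, 0, 1],
    [0, 0, 0, 0, 0, 0, 1],
    [0, 0, 0, 0, 0, 0, 1],
    [0, 0, 0, 0, 0, 0, 1]
  ]
}}

```text
time_s: 32.12
tool_pos: [0.4333, -0.2049, 0.0887]
tcp_rot: [0.0, 1.0, -0.02, 0.0]
contact_force: [0.2, -0.3, -1.1]
finger_gap: 0.412
grip_force: 60.4
```

```bash
python3 -c "
from h import *
plan(-2.4,(434.1,-205.9,88.7))"
```

```text
tcp [ 433.3 -204.9   88.7] t 32.1 F [ 0.2 -0.3 -1.1] gap 0.412 turn [ 0.02 -0.04  0.1 ]
(434.1, -205.9, 88.7) [0.0008 0.0009 0.    ]
```

Request:
{"method": "step_arm", "body": {
  "rows": [
    [0, 0.001, 0, 0, 0, 0, 1],
    [0.006, 0.001, 0, 0, 0, 0, 1],
    [0.012, 0.001, 0, 0, 0, 0, 1],
    [0.018, 0.001, 0, 0, 0, 0, 1],
    [0.021, 0.001, 0, 0, 0, 0, 1],
    [0.024, 0.001, 0, 0, 0, 0, 1],
    [0.027, 0.001, 0, 0, 0, 0, 1],
    [0.03, 0.001, 0, 0, 0, 0, 1],
    [0.03, 0.001, 0, 0, 0, 0, 1]
  ]
}}

```text
time_s: 32.87
tool_pos: [0.4639, -0.2068, 0.0884]
tcp_rot: [-0.0, 1.0, -0.02, 0.0]
contact_force: [0.3, -1.0, -1.3]
finger_gap: 0.41
grip_force: 60.4
```

Request:
{"method": "step_arm", "body": {
  "rows": [
    [0.004, 0, 0, 0, 0, 0, 1],
    [0.008, 0, 0, 0, 0, 0, 1],
    [0.012, 0, 0, 0, 0, 0, 1],
    [0.016, 0, 0, 0, 0, 0, 1],
    [0.02, 0, 0, 0, 0, 0, 1],
    [0.02, 0, 0, 0, 0, 0, 1],
    [0.02, 0, 0.002, 0, 0, 0, 1],
    [0.02, 0, 0.003, 0, 0, 0, 1],
    [0.02, 0, 0.003, 0, 0, 0, 1]
  ]
}}

```text
time_s: 33.62
tool_pos: [0.483, -0.2077, 0.0853]
tcp_rot: [-0.0, 1.0, -0.02, -0.0]
contact_force: [0.3, -0.6, -0.7]
finger_gap: 0.408
grip_force: 60.7
```

Request:
{"method": "step_arm", "body": {
  "rows": [
    [0, 0, 0.001, 0, 0, 0, 1],
    [0, 0, 0.002, 0, 0, 0, 1],
    [0, 0, 0.002, 0, 0, 0, 1]
  ]
}}

```text
time_s: 33.87
tool_pos: [0.4831, -0.2078, 0.085]
tcp_rot: [0.0, 1.0, -0.02, -0.0]
contact_force: [-3.6, 1.5, 10.4]
finger_gap: 0.409
grip_force: 61.7
```

Request:
{"method": "step_arm", "body": {
  "rows": [
    [0, 0, -0.001, 0, 0, 0, 0.5],
    [0, 0, -0.001, 0, 0, 0, 0.4],
    [0, 0, -0.001, 0, 0, 0, 0.3],
    [0, 0, -0.001, 0, 0, 0, 0.3],
    [0, 0, -0.001, 0, 0, 0, 0.3],
    [0, 0, -0.02, 0, 0, 0, 0.3],
    [0, 0, -0.05, 0, 0, 0, 0.3],
    [0, 0, -0.09, 0, 0, 0, 0.3],
    [0, 0, -0.11, 0, 0, 0, 0.3],
    [-0.03, -0.03, -0.115, 0, 0, 0, 0.3],
    [-0.05, -0.065, -0.115, 0, 0, 0, 0.3],
    [-0.05, -0.1, -0.115, 0, 0, 0, 0.3],
    [-0.05, -0.135, -0.115, 0, 0, -1, 0.3],
    [-0.05, -0.17, -0.115, 0, 0, -2, 0.3],
    [-0.05, -0.205, -0.115, 0, 0, -3, 0.3],
    [-0.05, -0.24, -0.115, 0, 0, -4, 0.3],
    [-0.05, -0.275, -0.115, 0, 0, -4.5, 0.3],
    [-0.05, -0.31, -0.115, 0, 0, -4.5, 0.3],
    [-0.05, -0.345, -0.115, 0, 0, -4.5, 0.3],
    [-0.05, -0.38, -0.115, 0, 0, -4.5, 0.3]
  ]
}}

```text
time_s: 35.53
tool_pos: [0.448, 0.1754, 0.1983]
tcp_rot: [0.0, 1.0, 0.019, 0.0]
contact_force: [0.5, -0.6, 0.4]
finger_gap: 0.699
grip_force: 0.0
```

```bash
python3 -c "
from h import *
plan(2.1,(390.5,320.5,198),(390.5,320.5,47))"
```

```text
tcp [448.  175.4 198.3] t 35.5 F [ 0.5 -0.6  0.4] gap 0.699 turn [ 0.02 -0.02  0.1 ]
(390.5, 320.5, 198) [-0.0519 -0.1472  0.0002]
(390.5, 320.5, 47) [-0.0519 -0.1472  0.1512]
```

Request:
{"method": "step_arm", "body": {
  "rows": [
    [-0.01, -0.035, 0, 0, 0, 0, 0.3],
    [-0.025, -0.07, 0, 0, 0, 0, 0.3],
    [-0.04, -0.105, 0, 0, 0, 0, 0.3],
    [-0.052, -0.14, 0, 0, 0, 0, 0.3],
    [-0.052, -0.147, 0, 0, 0, 0, 0.3],
    [-0.052, -0.147, 0, 0, 0, 0, 0.3],
    [-0.052, -0.147, 0, 0, 0, 0, 0.3],
    [-0.052, -0.147, 0, 0, 0, 0, 0.3],
    [-0.052, -0.147, 0, 0, 0, 0, 0.3]
  ]
}}

```text
time_s: 36.28
tool_pos: [0.3918, 0.3166, 0.1979]
tcp_rot: [0.001, 1.0, 0.017, -0.0]
contact_force: [-0.1, -0.5, 1.0]
finger_gap: 0.698
grip_force: 0.0
```

```bash
python3 -c "
from h import *
plan(2.1,(390.5,320.5,47))
a=cap('top');b=cap('side')
A=a['frame'][180:240,235:385,::-1];B=b['frame'][145:220,255:335,::-1]
A=cv2.resize(A,(750,300),interpolation=2);B=cv2.resize(B,(320,300),interpolation=2)
H=np.zeros((600,750,3),np.uint8);H[:300]=A;H[300:,:320]=B;cv2.imwrite('pics/i.png',H)
"
```

```text
tcp [391.8 316.6 197.9] t 36.3 F [-0.1 -0.5  1. ] gap 0.698 turn [ 0.08  0.01 -0.11]
(390.5, 320.5, 47) [-0.0011 -0.0042  0.1509]
```

View pics/i.png

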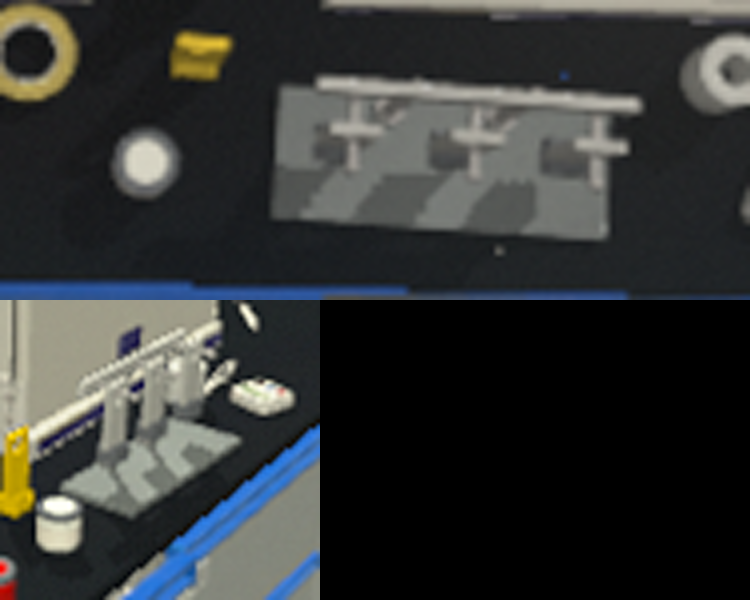

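Request:
{"method": "step_arm", "body": {
  "rows": [
    [-0.001, -0.003, 0.04, 0, 0, 0, 0.2],
    [-0.001, -0.003, 0.08, 0, 0, 0, 0.2],
    [-0.001, -0.003, 0.12, 0, 0, 0, 0.2],
    [-0.001, -0.003, 0.14, 0, 0, 0, 0.2],
    [-0.001, -0.003, 0.15, 0, 0, 0, 0.2],
    [-0.001, -0.003, 0.15, 0, 0, 0, 0.2],
    [-0.001, -0.003, 0.15, 0, 0, 0, 1],
    [-0.001, -0.003, 0.15, 0, 0, 0, 1],
    [-0.001, -0.003, 0.15, 0, 0, 0, 1],
    [-0.001, -0.003, 0.15, 0, 0, 0, 1],
    [-0.001, -0.003, 0.15, 0, 0, 0, 1],
    [-0.001, -0.003, 0.15, 0, 0, 0, 1],
    [-0.001, -0.003, 0.15, 0, 0, 0, 1],
    [-0.001, -0.003, 0.15, 0, 0, 0, 1]
  ]
}}

```text
time_s: 37.55
tool_pos: [0.3909, 0.3214, 0.0501]
tcp_rot: [0.001, 1.0, 0.019, 0.001]
contact_force: [-1.3, -3.6, 7.1]
finger_gap: 0.192
grip_force: 58.2
```

Request:
{"method": "step_arm", "body": {
  "rows": [
    [0.006, 0, 0, 0, 0, 0, 1],
    [0.012, 0, 0, 0, 0, 0, 1],
    [0.018, 0, 0, 0, 0, 0, 1],
    [0.024, 0, 0, 0, 0, 0, 1],
    [0.03, 0, 0, 0, 0, 0, 1],
    [0.034, 0, 0, 0, 0, 0, 1],
    [0.036, 0, 0, 0, 0, 0, 1],
    [0.037, 0, 0, 0, 0, 0, 1],
    [0.037, 0, 0, 0, 0, 0, 1],
    [0.037, 0, 0, 0, 0, 0, 1]
  ]
}}

```text
time_s: 38.38
tool_pos: [0.4259, 0.3225, 0.0501]
tcp_rot: [0.002, 1.0, 0.019, -0.0]
contact_force: [-5.1, -2.9, 9.8]
finger_gap: 0.188
grip_force: 58.3
```

Request:
{"method": "step_arm", "body": {
  "rows": [
    [0.035, 0, 0, 0, 0, 0, 0.5],
    [0, 0, 0, 0, 0, 0, 0.3],
    [0, 0, 0, 0, 0, 0, 0.3],
    [0, 0, 0, 0, 0, 0, 0.3],
    [0, 0, -0.04, 0, 0, 0, 0.3],
    [0, 0, -0.08, 0, 0, 0, 0.3],
    [0, 0, -0.12, 0, 0, 0, 0.3],
    [0, 0, -0.15, 0, 0, 0, 0.3],
    [0, 0, -0.15, 0, 0, 0, 0.3],
    [0, 0, -0.15, 0, 0, 0, 0.3]
  ]
}}

```text
time_s: 39.22
tool_pos: [0.4286, 0.3246, 0.2018]
tcp_rot: [-0.001, 1.0, 0.019, 0.004]
contact_force: [0.1, 0.0, -0.8]
finger_gap: 0.698
grip_force: 0.0
```

```bash
python3 -c "
from h import *
a=cap('top');b=cap('side')
P=onz(a,235+145.5/5-.5,180+160.5/5-.5,.044)*1000;print(P)
g=a['frame'][200:225,255:275].min(2)
m=(g>150).astype(np.uint8);n,l,s,ce=cv2.connectedComponentsWithStats(m);print(s[1:],ce[1:]+[255,200])
k=1+s[1:,4].argmax();P=onz(a,*(ce[k]+[255,200]),.044)*1000;print(P)
print(onz(b,255+58.5/4-.5,145+(506-300)/4-.5,.044)*1000)
plan(0,(P[0],P[1],198),(P[0],P[1],55))
print(onz(a,120+1/5*170,0,.09)[:0])
h=a['frame'][210:226,140:170].max(2); print(h.min())
cv2.imwrite('pics/j.png',cv2.resize(a['frame'][175:245,115:275,::-1],(800,350),interpolation=2))
"
```

```text
[466.38520283 -66.57020497  44.        ]
[[ 5  8  9  9 62]] [[263.74193548 211.93548387]]
[465.16967602 -67.11225814  44.        ]
[468.10857696 -65.14389081  44.        ]
tcp [426.4 322.5 198. ] t 39.3 F [-0.5 -0.5 -0.9] gap 0.699 turn [ 0.06 -0.01  2.19]
(np.float64(465.16967601851445), np.float64(-67.11225814293779), 198) [0.0238 0.3908 0.0004]
(np.float64(465.16967601851445), np.float64(-67.11225814293779), 55) [0.0238 0.3906 0.1434]
[]
28
```

Request:
{"method": "step_arm", "body": {
  "rows": [
    [0, 0.03, 0, 0, 0, 0, 1],
    [0, 0.065, 0, 0, 0, 0, 1],
    [0.003, 0.1, 0, 0, 0, 0, 1],
    [0.006, 0.135, 0, 0, 0, 0, 1],
    [0.01, 0.17, 0, 0, 0, 0, 1],
    [0.015, 0.205, 0, 0, 0, 0, 1],
    [0.02, 0.24, 0, 0, 0, 0, 1],
    [0.024, 0.275, 0, 0, 0, 0, 1],
    [0.024, 0.31, 0, 0, 0, 0, 1],
    [0.024, 0.345, 0, 0, 0, 0, 1],
    [0.024, 0.375, 0, 0, 0, 0, 1],
    [0.024, 0.39, 0, 0, 0, 0, 1],
    [0.024, 0.39, 0, 0, 0, 0, 1],
    [0.024, 0.39, 0, 0, 0, 0, 1],
    [0.024, 0.39, 0.04, 0, 0, 0, 1],
    [0.024, 0.39, 0.08, 0, 0, 0, 1],
    [0.024, 0.39, 0.12, 0, 0, 0, 1],
    [0.024, 0.39, 0.135, 0, 0, 0, 1],
    [0.024, 0.39, 0.135, 0, 0, 0, 1],
    [0.024, 0.39, 0.135, 0, 0, 0, 1]
  ]
}}

```text
time_s: 40.98
tool_pos: [0.4643, -0.0632, 0.0622]
tcp_rot: [-0.001, 1.0, 0.021, -0.002]
contact_force: [0.2, 0.3, 0.7]
finger_gap: 0.004
grip_force: 0.0
```

Request:
{"method": "step_arm", "body": {
  "rows": [
    [0, 0, 0.004, 0, 0, 0, 1],
    [0, 0, 0.008, 0, 0, 0, 1],
    [0, 0, 0.012, 0, 0, 0, 1],
    [0, 0, 0.014, 0, 0, 0, 1],
    [0, 0, 0.014, 0, 0, 0, 1]
  ]
}}

```text
time_s: 41.4
tool_pos: [0.4656, -0.0657, 0.0494]
tcp_rot: [0.0, 1.0, 0.019, 0.0]
contact_force: [0.6, 0.2, -0.3]
finger_gap: -0.0
grip_force: 0.0
```

Request:
{"method": "step_arm", "body": {
  "rows": [
    [0, 0, 0.002, 0, 0, 0, 1],
    [0, 0, 0.004, 0, 0, 0, 1],
    [0, 0, 0.006, 0, 0, 0, 1],
    [0, 0, 0.007, 0, 0, 0, 1],
    [0, 0, 0.007, 0, 0, 0, 1]
  ]
}}

```text
time_s: 41.82
tool_pos: [0.466, -0.0657, 0.044]
tcp_rot: [0.001, 1.0, 0.019, -0.0]
contact_force: [-5.1, 0.8, 14.2]
finger_gap: -0.0
grip_force: 7.2
```

Request:
{"method": "step_arm", "body": {
  "rows": [
    [0, 0, -0.01, 0, 0, 0, 1],
    [0, 0, -0.04, 0, 0, 0, 1],
    [0, 0, -0.08, 0, 0, 0, 1],
    [0, 0, -0.12, 0, 0, 0, 1],
    [0, 0, -0.16, 0, 0, 0, 1],
    [0, 0, -0.2, 0, 0, 0, 1],
    [0, 0, -0.2, 0, 0, 0, 1],
    [0, 0, -0.2, 0, 0, 0, 1],
    [0, 0, -0.2, 0, 0, 0, 1]
  ]
}}

```text
time_s: 42.57
tool_pos: [0.4652, -0.0656, 0.2422]
tcp_rot: [0.0, 1.0, 0.019, 0.0]
contact_force: [-0.3, -0.2, 0.9]
finger_gap: -0.002
grip_force: 0.0
```

```bash
python3 -c "
from h import *
a=cap('top');b=cap('side')
A=a['frame'][175:240,115:385,::-1];B=b['frame'][145:285,165:335,::-1]
A=cv2.resize(A,(800,193),interpolation=2);B=cv2.resize(B,(486,400),interpolation=2)
H=np.zeros((600,800,3),np.uint8);H[:193]=A;H[200:,:486]=B;cv2.imwrite('pics/k.png',H)
"
```

```text
(no output)
```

View pics/k.png

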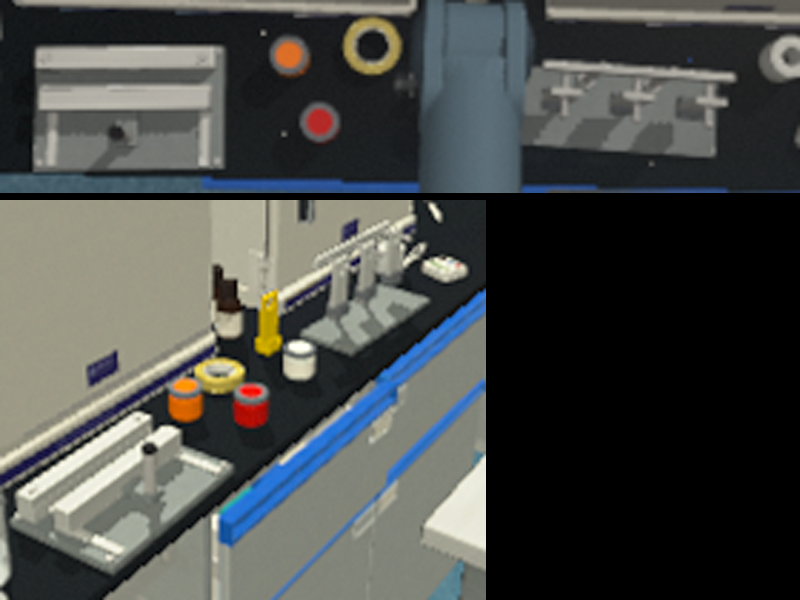

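```bash
python3 -c "
from station import robot
print(robot.sign_off())"
```

```text
the job is handed in; nothing more can be done
None
```

The job is handed in: the last pictures and force readings show the three carriers hanging one to a peg, the vise shut, and the one white pot present (the small one) upright with its lid pressed home, again after it was knocked about 2 cm; the hand-in returned no verdict.

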